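# Hook a carton out of the wire shelf and unpack the drilling blocks

## Robot

A 6-joint arm with a two-finger parallel gripper is mounted at the origin on the work surface. World frame = base frame: x ahead of the robot, y to its left, z up, the work surface at z = 0. Lengths are in m, angles in rad, forces in N, time in s.
With the tool pointing down it reaches from about 0.375 to 0.9 m from the base axis. Payload 3.1 kg.
Tool frame: the origin (TCP) lies midway between the tips of the shut fingers; the grasp point (between the pads) lies 19 mm behind it; x points along the fingers, z is the direction in which the jaws open and shut, and the axes are right-handed (so a half turn about x gives the same grasp; the last joint's range is limited). The gripper opens to 87 mm and grips with 3 to 60 N. Pads are 19 mm wide; open, the fingers measure 117 mm over their backs; the gripper's body (75 mm by 190 mm) begins 51 mm behind the grasp point.
Start: joints at [-0.178, 0.527, 1.433, -0, 1.181, -0.178], TCP at [0.625, 0, 0.223] pointing down, gripper open.
Joint ranges: [-3.08, 3.08], [-0.75, 2.2], [0.22, 2.44], [-1.43, 4.57], [0, 2.65], [-2.85, 2.85]. Speed limits (rad/s): [2.79, 2.79, 3.14, 3.14, 3.14, 3.14].

## Interface

Orientations are given as a unit quaternion [x, y, z, w].
In Python, from rig import readout, imaging, robot gives the robot as it stands. The module is installed in compiled form; this text tells all that it offers.
- The arm moves only by the tool play_rows, never from a script. Its argument "rows" is text: rows parted by semicolons, each of 7 numbers parted by spaces: the turn, a rotation vector about the tool's x, y, z in rad, then the shift along the tool's x, y, z in mm, then the closure, from 0 (fully open) to 1 (shut). In form: ax ay az tx ty tz gripper; .... A call has 1 to 8 rows; each row shifts and turns the commanded pose from where the row before left it, along the tool's axes as they then stand; what a row does not reach is not made up. A row lasts 1/12 s, in which the tool goes at most 41.7 mm and 7.16 degrees, less where a joint would pass 70% of its speed; a pose out of reach is approached as far as the arm can. A call with a gripper value outside its range is refused whole. The fingers move at their own pace and stop on an object; "squeeze" is the grip in N (left out, the last holds). Time passes only in rows, so rows that do not move let the fingers close. It gives the time, the measured TCP pose, the force and the opening at its end, in the units of the state.
- readout.get_obs(): the state, without advancing time (a new reading comes with each control period).
- imaging.camera(name): name is "scene" or "side" or "wrist"; returns the picture (480x640x3 uint8, blue, green, red); there is no depth.
- imaging.camera_info(name): a dict with "K" (3x3 intrinsics, pixels), "world_to_cam" (4x4, takes a point from world to camera coordinates). Camera axes: x right, y down, z forward; pixel columns grow to the right and rows downward; lengths in m; the calibration is good to about 2 mm. A picture is of the moment at which its call begins: read the wrist's pose just before it. camera_info takes no time and is no camera call; for the wrist camera it gives the pose at the moment of the call.
- robot.hand_in(): hands the job in, once; it reports no verdict.
The state is a dict: "time": time; "q": joint angles; "joint_velocities": joint speeds; "joint_torque": joint torques, N m; "position": TCP position; "tool_rot": TCP orientation; "ft_force": force on the tool from outside, world axes, zero at the start; "moment": the same for the moment, N m; "grip_width": finger opening in m.
Only numpy, scipy, OpenCV 4.12 (cv2) and the standard library are available. Lean on these libraries where they do the work, as an engineer would, in place of code of your own. Each camera call takes 0.05 s, during which the arm holds its last target. There are 200 camera calls.

## Task

Using the pull hook, caught behind the carton's front lip, drag the carton forward until all of it stands well clear of the wire shelf, with room to reach into it from above; do not touch the carton with the gripper or arm while it is under the shelf. Then stand the hook back upright on its rubber mat and let go of it, and after that swing both carton flaps open, well back past upright. Move every wooden block from the carton into the grey tray, side by side on its floor and not stacked, leaving the carton standing clear of the shelf with its flaps open, the hook on its mat, and the glue bottle and the steel cup where they are.

Things in the scene. Friction and masses are not known exactly. Their poses are not given: they have to be found in the camera images.
- rack: fixed wire shelf on a plywood board. Origin: on the bench below the middle of the shelf's mouth; x points into the shelf, z up. Board 9 mm thick, 270 mm wide, from x=-300 (open front part) to +300 mm. The wire deck covers x=0 to 300 mm, underside 191 mm above the bench; 12 mm corner posts at y=+-126, x=6 and 294 mm; mouth, sides and back are open
- carton: loose carton 192 (x) x 168 (y) x 75 mm high without flaps, walls and floor 4 mm, up to 0.7 kg full. Origin: centre of underside; x from front wall (nearest the mouth) to back wall. Starts on the board, front wall 35 to 90 mm inside the shelf, roughly square to it. Low card ribs on its floor (top at z=18 mm) part the blocks' feet: across at x=-52, -8, 20, 66 mm, one along y=0
- carton_lip (a point): middle of the top edge of the carton's front wall (the lip to hook); at x=-94, y=0, z=75 mm in the carton
- flap_left (a joint): flap hinged along the top of the carton's +y side wall (hinge at y=82, z=77 mm). 0 closed flat, 1.57 upright, 3.14 laid flat outwards, stops at 3.3. 188 mm along x, 78 mm hinge to free edge, 4 mm thick; stays where it is left (friction 0.02 N m). Starts half raised, 0.75 to 1.05, the two free edges 50 mm or more apart
- flap_right (a joint): the same for the flap on the -y side wall (hinge at y=-82 mm)
- blank1: wooden drilling block 36 (x) x 70 (y) x 60 mm high, 80 g, three dark bores marked on top. Origin: centre of its underside. May be absent. In the carton it stands at x=-30, y=-40 mm, its axes along the carton's
- blank2: same kind of block; in the carton at x=-30, y=+40 mm; may be absent
- blank3: same kind of block; in the carton at x=+43, y=-40 mm; may be absent
- blank4: same kind of block; in the carton at x=+43, y=+40 mm; may be absent
- hook: loose pull hook, 0.22 kg, standing on its wooden handle. Origin: centre of the handle's underside; x along the bar to the tip, z up. Handle: foot 110 (x) x 50 (y) x 10 mm, above it a grip 104 x 28 mm (y) up to z=66 mm. A steel bar, 10 mm thick, runs at z=36 mm to x=160 mm, then turns down to a round end at z=6 mm
- hook_tip (a point): lowest point of the hook's turned-down tip, at x=160, y=0, z=6 mm of the hook
- mat: fixed black rubber mat 280 (x) x 110 (y) x 4 mm, home of the hook. Origin: centre of its underside
- tray: fixed grey open plastic tray 210 (x) x 165 (y) x 40 mm high, walls and floor 5 mm. Origin: centre of its underside
- glue: white glue bottle, 52 mm diameter, 130 mm high, a bystander; origin: centre of its underside
- cup: steel cup, 72 mm diameter, 90 mm high, a bystander; origin: centre of its underside
Not all that is in view belongs to the job. What is shaped like the blank3 but blue is not meant. Of the things shaped like the hook, the wooden one is meant.

How it is judged:
By the outcome, as a careful person would: the job done as asked, in the order asked, and still so for the second after the job is handed in, with the robot touching nothing.
Of blank1, blank2, blank3, blank4 only 2 to 4 are there at a start; the rules pass over those that are not, and their reading is None.
At some moment in a run one of hook, carton may be knocked a few centimetres aside while the robot is not near it.
Once in a run the grip may slacken for a moment while it holds something.
It also fails if it takes over 210 s, if anything falls off the work surface, if the arm or the gripper's body presses on something with over 40 N, if the wrist force passes 120 N, or if a joint passes its speed limit or range.

## Working session

There is one attempt and no reset: what is moved stays moved. The work goes in short steps, Python scripts to look and compute and a tool call to move; the robot and the scene stay as the last step left them, time stands still between calls to the robot, and variables do not carry over. Pictures are saved under pics/ and viewed, about 12 in all and at most 16, crops included, and the job is handed in when it is done.

Besides the shell and the picture viewer there is one more tool, called as name(argument=value, ...) on one line, values as JSON. play_rows: Moves the arm, as the interface text tells. Its arguments: {"type":"object","properties":{"rows":{"type":"string"},"squeeze":{"type":"number"}},"required":["rows"]}

```bash
mkdir -p pics
cat > h.py <<'E'
import numpy as np, cv2
from rig import readout, imaging, robot
from scipy.spatial.transform import Rotation as R
def shot(n,f=None):
    info=imaging.camera_info(n); im=imaging.camera(n)
    if f: cv2.imwrite('pics/'+f,im)
    return im,info
def ray(info,u,v):
    T=np.array(info['world_to_cam']);K=np.array(info['K'])
    d=T[:3,:3].T@np.linalg.solve(K,[u,v,1.]); c=-T[:3,:3].T@T[:3,3]
    return c,d
def onz(info,u,v,z):
    c,d=ray(info,u,v); return c+d*(z-c[2])/d[2]
def proj(info,p):
    T=np.array(info['world_to_cam']);K=np.array(info['K'])
    q=K@(T[:3,:3]@np.asarray(p)+T[:3,3]); return q[:2]/q[2]
def st():
    o=readout.get_obs(); print('t',round(o['time'],2),'p',np.round(o['position'],4),'q',np.round(o['q'],3),'rot\n',np.round(R.from_quat(o['tool_rot']).as_matrix(),3),'f',np.round(o['ft_force'],1),'w',round(o['grip_width'],4)); return o
E
python3 - <<'E'
from h import *
st()
a,ia=shot('scene','s1.png'); b,ib=shot('side','d1.png'); c,ic=shot('wrist','w1.png')
for i in(ia,ib,ic): print(np.round(i['K'],1).tolist(), np.round(np.array(i['world_to_cam']),3).tolist())
E
```

```text
t 0.0 p [6.243e-01 2.000e-04 2.216e-01] q [-0.179  0.528  1.434 -0.     1.181 -0.179] rot
 [[-0.002 -0.     1.   ]
 [ 0.     1.     0.   ]
 [-1.     0.    -0.002]] f [0.3 0.8 0.6] w 0.087
[[596.4, 0.0, 312.1], [0.0, 596.4, 248.0], [0.0, 0.0, 1.0]] [[-0.115, 0.993, 0.001, 0.057], [0.794, 0.093, -0.601, -0.345], [-0.597, -0.068, -0.799, 1.815], [0.0, 0.0, 0.0, 1.0]]
[[520.6, 0.0, 313.8], [0.0, 520.6, 226.1], [0.0, 0.0, 1.0]] [[0.967, -0.254, 0.009, -0.466], [-0.135, -0.545, -0.827, 0.135], [0.215, 0.799, -0.562, 1.613], [0.0, 0.0, 0.0, 1.0]]
[[421.1, 0.0, 321.4], [0.0, 421.1, 239.5], [0.0, 0.0, 1.0]] [[1.0, 0.001, -0.002, -0.624], [0.001, -0.967, 0.254, -0.03], [-0.002, -0.254, -0.967, 0.389], [0.0, 0.0, 0.0, 1.0]]
```

View pics/s1.png

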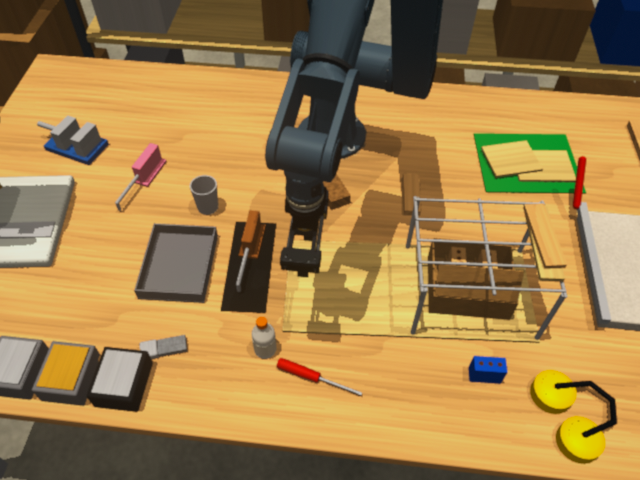

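View pics/d1.png

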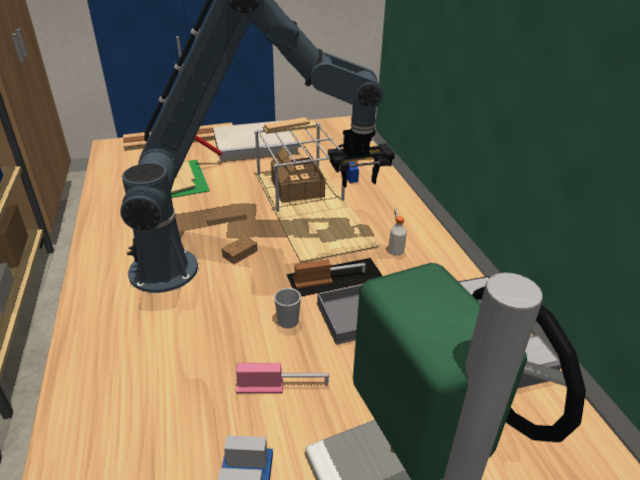

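Run:
```python
import cv2
a=cv2.imread('pics/s1.png')
c1=cv2.resize(a[190:360,130:350],None,fx=3.6,fy=3.5,interpolation=cv2.INTER_CUBIC)
cv2.imwrite('pics/c1.png',c1)
c2=cv2.resize(a[190:350,380:580],None,fx=4,fy=3.7,interpolation=cv2.INTER_CUBIC)
cv2.imwrite('pics/c2.png',c2)
```

```text
(no output)
```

View pics/c1.png

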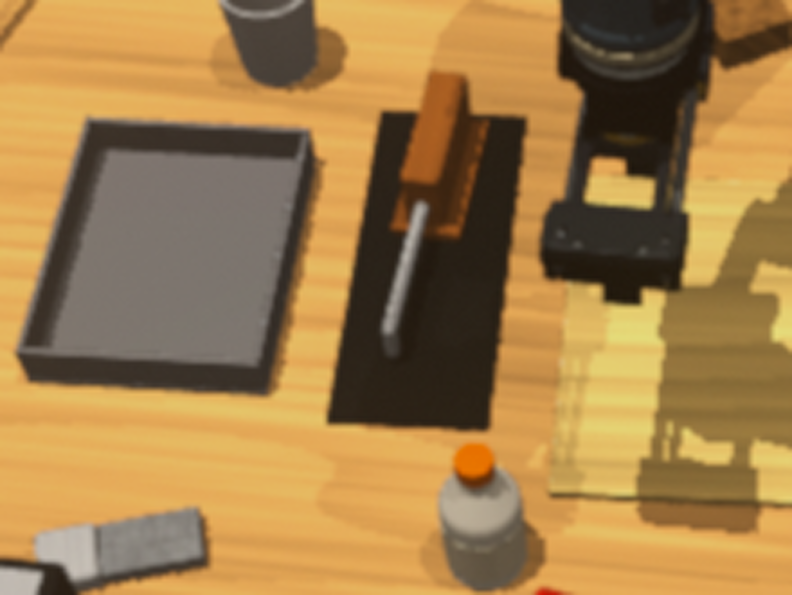

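View pics/c2.png

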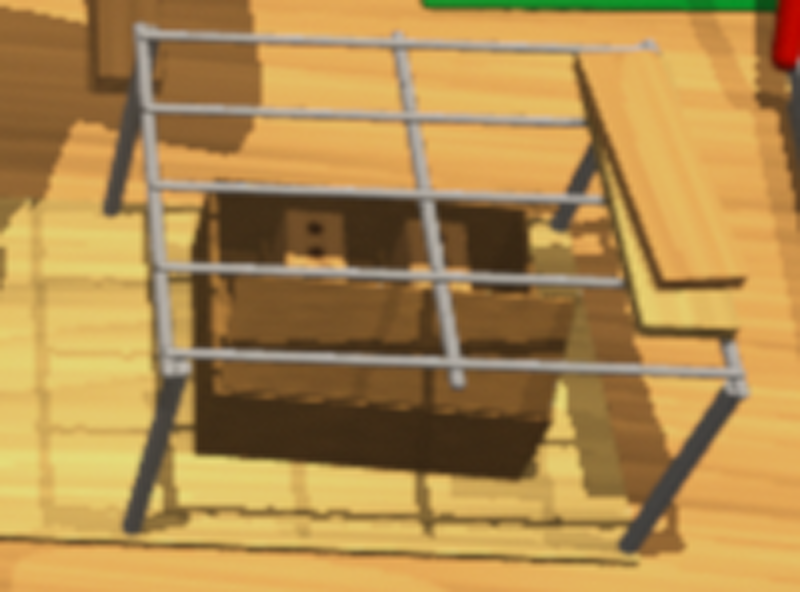

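```bash
cat > m1.py <<'E'
from h import *
i=imaging.camera_info('scene')
def A(l,z,pts):
    print(l,[ (np.round(onz(i,130+x/3.6,190+y/3.5,z)[:2]*1000).astype(int)).tolist() for x,y in pts])
def B(l,z,pts):
    print(l,[ (np.round(onz(i,380+x/4,190+y/3.7,z)[:2]*1000).astype(int)).tolist() for x,y in pts])
A('mat',.004,[(381,112),(526,118),(488,430),(328,422)])
A('grip',.070,[(432,73),(467,75),(440,187),(402,183)])
A('foot',.014,[(488,120),(459,238),(391,230)])
A('bartip',.045,[(390,332)]); A('tipbot',.01,[(392,353)])
A('tray',.04,[(88,119),(311,130),(267,366),(20,352)])
A('cup',0,[(278,65)]);A('glue',0,[(485,565)]);A('gluetop',.13,[(473,460)])
B('deck',.195,[(145,30),(175,365),(740,380),(648,45)])
B('posts',.009,[(130,528),(628,550),(110,212),(560,225)])
A('board',.009,[(550,493)]);B('board',.009,[(635,560)])
B('cartbot',.009,[(197,453),(522,477)])
B('carthinge-',.086,[(215,395),(548,418)])
B('flapedge',.086+.06,[(235,285),(575,300)])
B('cartopback',.084,[(215,190),(528,210)])
B('blocktops',.073,[(290,210),(345,212),(408,220),(468,222),(285,258)])
E
python3 m1.py
```

```text
mat [[375, -220], [368, -111], [645, -95], [651, -202]]
grip [[387, -174], [386, -148], [490, -149], [490, -176]]
foot [[381, -137], [493, -140], [492, -189]]
bartip [[599, -166]]
tipbot [[594, -169]]
tray [[435, -420], [426, -257], [633, -243], [641, -408]]
cup [[334, -308]]
glue [[744, -81]]
gluetop [[740, -80]]
deck [[407, 236], [659, 254], [635, 547], [385, 528]]
posts [[661, 256], [643, 544], [411, 240], [388, 528]]
board [[691, -46]]
board [[649, 547]]
cartbot [[601, 295], [596, 487]]
carthinge- [[605, 293], [600, 481]]
flapedge [[564, 295], [553, 484]]
cartopback [[443, 295], [437, 484]]
blocktops [[445, 342], [443, 376], [445, 414], [443, 450], [485, 338]]
```

Hook candidates: wooden-handled hook on the black mat (scene 250,235), and a pink-handled one (148,165). I choose the wooden one; crop c1 confirms its wooden handle and steel bar. Block lookalikes: a blue block (488,370) and a loose brown piece (338,193), both left alone. The carton is under the shelf, centre about (517,389) mm, with at least two blocks visible.

play_rows(rows="0 0 0 0 -27 -31 0;0 0 0 0 -27 -31 0;0 0 0 0 -27 -31 0;0 0 0 0 -27 -31 0;0 0 0 0 -27 -31 0;0 0 0 0 -27 -31 0;0.1223 0 0 0 0 0 0;0.1223 0 0 0 0 0 0")

```text
time: 0.82
position: [0.437, -0.1635, 0.2225]
tool_rot: [0.09, 0.702, -0.09, 0.701]
ft_force: [0.1, -0.0, 0.3]
grip_width: 0.087
```

play_rows(rows="0.1223 0 0 0 0 0 0;0.1223 0 0 0 0 0 0;0.1223 0 0 0 0 0 0;0.1223 0 0 0 0 0 0;0.1223 0 0 0 0 0 0;0.1223 0 0 0 0 0 0;0.1223 0 0 0 0 0 0;0.1223 0 0 0 0 0 0")

```text
time: 1.48
position: [0.4388, -0.1618, 0.2224]
tool_rot: [0.408, 0.578, -0.408, 0.578]
ft_force: [0.1, -1.2, -0.3]
grip_width: 0.0874
```

play_rows(rows="0.1223 0 0 0 0 0 0;0.1223 0 0 0 0 0 0;0.1223 0 0 0 0 0 0;0 0 0 25 0 0 0;0 0 0 25 0 0 0;0 0 0 25 0 0 0;0 0 0 0 0 0 0")

```text
time: 2.07
position: [0.4361, -0.1602, 0.144]
tool_rot: [-0.504, -0.498, 0.505, -0.492]
ft_force: [-0.7, 0.3, 1.0]
grip_width: 0.0869
```

Run:
```python
from h import *
st(); w,i=shot('wrist','w2.png'); print(np.round(i['world_to_cam'],3).tolist())
hsv=cv2.cvtColor(w,cv2.COLOR_BGR2HSV)
m=cv2.inRange(hsv,(5,130,60),(16,255,255))
n,l,s,c=cv2.connectedComponentsWithStats(m)
for k in np.argsort(-s[1:,4])[:4]+1:
    cn,_=cv2.findContours((l==k).astype('u1'),0,1); r=cv2.minAreaRect(max(cn,key=cv2.contourArea)); print(s[k],r)
    print([np.round(onz(i,*p,.07)[:2]*1000).tolist() for p in cv2.boxPoints(r)])
```

```text
t 2.07 p [ 0.4361 -0.1602  0.144 ] q [-0.593  0.446  1.899 -0.     0.807  0.997] rot
 [[-0.008  1.    -0.019]
 [ 0.005 -0.019 -1.   ]
 [-1.    -0.008 -0.005]] f [-0.7  0.3  1. ] w 0.0869
[[-0.019, -1.0, -0.006, -0.151], [-0.965, 0.016, 0.262, 0.412], [-0.262, 0.011, -0.965, 0.428], [0.0, 0.0, 0.0, 1.0]]
[  296   153    73   161 10707] ((332.0, 233.0), (160.0, 72.0), 90.0)
[[493.0, -146.0], [492.0, -186.0], [397.0, -187.0], [398.0, -143.0]]
[404 262   1   3   3] ((404.0, 263.0), (2.0, 0.0), -90.0)
[[428.0, -207.0], [428.0, -207.0], [429.0, -207.0], [429.0, -207.0]]
[397  26   1   3   3] ((397.0, 27.0), (2.0, 0.0), -90.0)
[[554.0, -200.0], [554.0, -200.0], [555.0, -200.0], [555.0, -200.0]]
[620 384   3   1   3] ((621.0, 384.0), (2.0, 0.0), 180.0)
[[346.0, -348.0], [346.0, -348.0], [346.0, -346.0], [346.0, -346.0]]
```

View pics/w2.png

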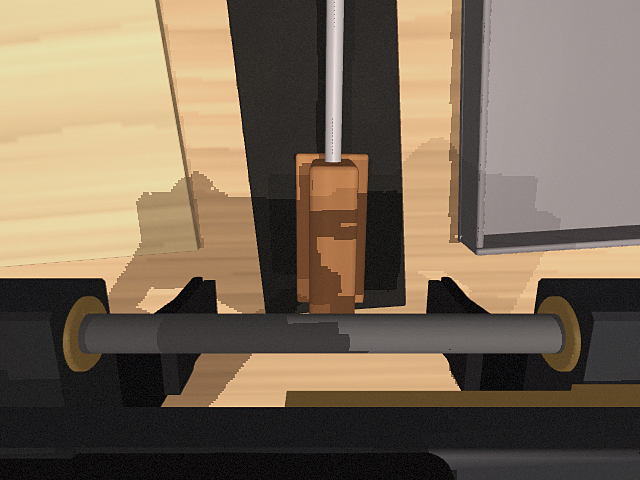

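The picture shows the wooden grip at about u=333 (v 165–300). It sits 6 mm to the –y side of the tool, so I correct for that and grasp.

play_rows(rows="0 0 0 0 2 6 0;0 0 0 27 0 0 0;0 0 0 27 0 0 0;0 0 0 27 0 0 0;0 0 0 27 0 0 0;0 0 0 0 0 0 0.8;0 0 0 0 0 0 0.8;0 0 0 0 0 0 0.8", squeeze=35)

```text
time: 2.78
position: [0.4423, -0.1691, 0.0412]
tool_rot: [0.505, 0.494, -0.505, 0.496]
ft_force: [0.5, -0.2, 1.1]
grip_width: 0.0743
```

play_rows(rows="0 0 0 0 0 0 0.8;0 0 0 0 0 0 0.8;0 0 0 0 0 0 0.8;0 0 0 0 0 0 0.8")

```text
time: 3.12
position: [0.4414, -0.1683, 0.0405]
tool_rot: [0.505, 0.495, -0.505, 0.496]
ft_force: [-0.0, 0.0, -0.8]
grip_width: 0.0481
```

play_rows(rows="0 0 0 0 0 0 0.8;0 0 0 0 0 0 0.8;0 0 0 0 0 0 0.8;0 0 0 0 0 0 0.8;0 0 0 -20 0 0 0.8;0 0 0 -35 0 0 0.8;0 0 0 -35 0 0 0.8;0 0 0 -30 0 0 0.8")

```text
time: 3.78
position: [0.4405, -0.1678, 0.1607]
tool_rot: [-0.505, -0.496, 0.505, -0.495]
ft_force: [1.0, -1.5, -2.8]
grip_width: 0.0275
```

play_rows(rows="-0.1223 0 0 0 0 0 0.8;-0.1223 0 0 0 0 0 0.8;-0.1223 0 0 0 0 0 0.8;-0.1223 0 0 0 0 0 0.8;-0.1223 0 0 0 0 0 0.8;-0.1223 0 0 0 0 0 0.8;-0.1223 0 0 0 0 0 0.8;0 0 0 0 0 0 0.8")

```text
time: 4.45
position: [0.4402, -0.1676, 0.159]
tool_rot: [0.253, 0.661, -0.253, 0.66]
ft_force: [-0.0, -0.2, -1.9]
grip_width: 0.028
```

play_rows(rows="-0.1223 0 0 0 0 0 0.8;-0.1223 0 0 0 0 0 0.8;-0.1223 0 0 0 0 0 0.8;-0.1223 0 0 0 0 0 0.8;-0.1223 0 0 0 0 0 0.8;-0.1223 0 0 0 0 0 0.8;0 0 0 0 0 0 0.8;0 0 0 0 0 0 0.8")

```text
time: 5.12
position: [0.4406, -0.1678, 0.1592]
tool_rot: [0.002, 0.707, -0.002, 0.707]
ft_force: [-0.0, -0.4, -2.6]
grip_width: 0.0279
```

Run:
```python
from h import *
st(); a,i=shot('scene','s2.png')
cv2.imwrite('pics/c3.png',cv2.resize(a[190:350,230:580],None,fx=2.28,fy=2.28*1.2,interpolation=cv2.INTER_CUBIC))
```

```text
t 5.12 p [ 0.4406 -0.1678  0.1592] q [-0.602  0.423  1.874  0.     0.845 -0.596] rot
 [[-0.001  0.005  1.   ]
 [ 0.     1.    -0.005]
 [-1.     0.    -0.001]] f [-0.  -0.4 -2.6] w 0.0279
```

View pics/c3.png

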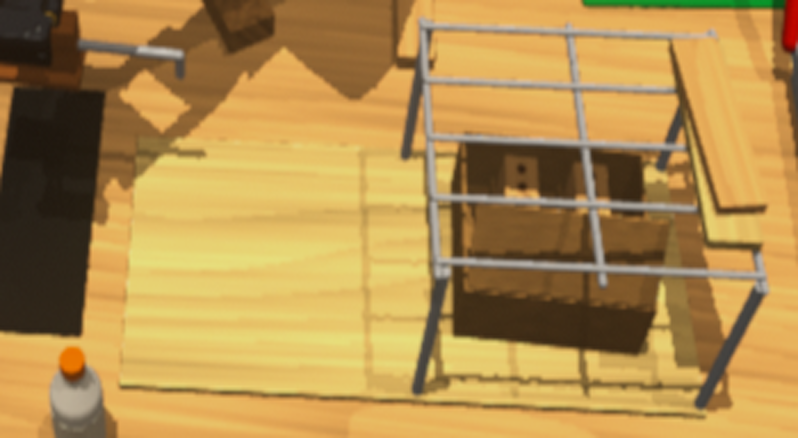

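Run:
```python
from h import *
i=imaging.camera_info('scene')
print(onz(i,230+180/2.28,190+74/2.736,.129), onz(i,230+184/2.28,190+52/2.736,.164))
print(onz(i,230+80/2.28,190+45/2.736,.159))
```

```text
[ 0.43854593 -0.01400527  0.129     ] [ 0.44236106 -0.00923599  0.164     ]
[ 0.44281917 -0.11941648  0.159     ]
```

play_rows(rows="0 0 0 14 0 38.5 0.8;0 0 0 14 0 38.5 0.8;0 0 0 0 27 0 0.8;0 0 0 0 27 0 0.8;0 0 0 0 27 0 0.8;0 0 0 0 27 0 0.8;0 0 0 0 27 0 0.8;0 0 0 0 27 0 0.8")

```text
time: 5.83
position: [0.5176, -0.0047, 0.1313]
tool_rot: [0.001, 0.707, -0.001, 0.707]
ft_force: [-0.5, 0.6, -2.2]
grip_width: 0.0278
```

play_rows(rows="0 0 0 0 27 0 0.8;0 0 0 0 27 0 0.8;0 0 0 0 27 0 0.8;0 0 0 0 27 0 0.8;0 0 0 0 27 0 0.8;0 0 0 0 27 0 0.8;0 0 0 0 0 0 0.8;0 0 0 0 0 0 0.8")

```text
time: 6.5
position: [0.5175, 0.1573, 0.1313]
tool_rot: [-0.0, 0.707, 0.0, 0.707]
ft_force: [0.7, -0.1, -2.7]
grip_width: 0.0277
```

Run:
```python
from h import *
st(); a,i=shot('scene','s3.png'); b,ib=shot('side','d3.png')
p=cv2.resize(a[200:330,330:540],(600,450),interpolation=cv2.INTER_CUBIC)
q=cv2.resize(b[115:245,240:400],(554,450),interpolation=cv2.INTER_CUBIC)
cv2.imwrite('pics/c4.png',np.vstack([np.hstack([p,q])])[:, :]); 
cv2.imwrite('pics/c4.png',cv2.resize(np.hstack([p,q]),(800,312)))
for n,I,(u0,v0,sx,sy,o) in(('scene',i,(330,200,600/210,450/130,0)),('side',ib,(240,115,554/160,450/130,600))):
    for pt in((.518,.314,.101),(.518,.295,.084),(.517,.299,.084)):
        u,v=proj(I,pt); print(n,pt,np.round([((u-u0)*sx+o)*800/1154,(v-v0)*sy*312/450]))
```

```text
t 6.5 p [0.5175 0.1573 0.1313] q [ 0.088  0.544  1.73  -0.     0.868  0.088] rot
 [[-0.    -0.001  1.   ]
 [-0.     1.     0.001]
 [-1.    -0.    -0.   ]] f [ 0.7 -0.1 -2.7] w 0.0277
scene (0.518, 0.314, 0.101) [225. 151.]
scene (0.518, 0.295, 0.084) [206. 159.]
scene (0.517, 0.299, 0.084) [210. 159.]
side (0.518, 0.314, 0.101) [565. 143.]
side (0.518, 0.295, 0.084) [568. 159.]
side (0.517, 0.299, 0.084) [566. 157.]
```

View pics/c4.png

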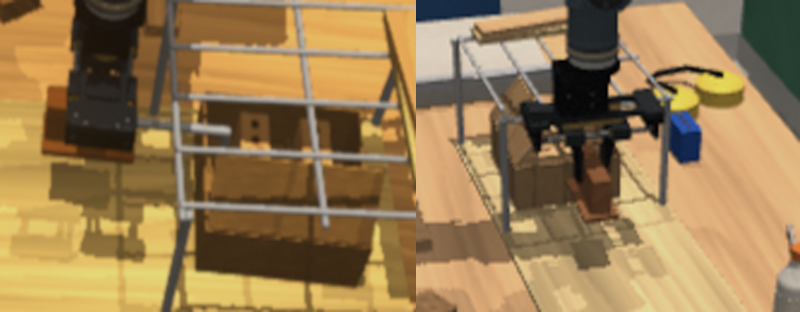

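The left half shows the bar end at about (230,131), just past the carton's front wall (198–205) and between the flaps. I lower it behind the lip and start a gentle pull.

play_rows(rows="0 0 0 12 0 0 0.8;0 0 0 12 0 0 0.8;0 0 0 11 0 0 0.8;0 0 0 0 0 0 0.8;0 0 0 0 -5 0 0.8;0 0 0 0 -5 0 0.8;0 0 0 0 -5 0 0.8;0 0 0 0 -5 0 0.8")

```text
time: 7.27
position: [0.5182, 0.1356, 0.0971]
tool_rot: [0.001, 0.707, -0.0, 0.707]
ft_force: [-0.6, 2.2, -2.4]
grip_width: 0.0276
```

play_rows(rows="0 0 0 0 -6 0 0.8;0 0 0 0 -6 0 0.8;0 0 0 0 -6 0 0.8;0 0 0 0 -6 0 0.8;0 0 0 0 -6 0 0.8;0 0 0 0 -6 0 0.8;0 0 0 0 -6 0 0.8;0 0 0 0 -6 0 0.8")

```text
time: 7.93
position: [0.5178, 0.0875, 0.0966]
tool_rot: [0.0, 0.707, 0.0, 0.707]
ft_force: [0.2, 2.7, -2.4]
grip_width: 0.0275
```

Run:
```python
from h import *
st(); a,i=shot('scene','s4.png')
cv2.imwrite('pics/c5.png',cv2.resize(a[190:350,330:550],None,fx=2.7,fy=2.7,interpolation=cv2.INTER_CUBIC))
```

```text
t 7.93 p [0.5178 0.0875 0.0966] q [-0.046  0.586  1.793  0.     0.763 -0.046] rot
 [[-0.  0.  1.]
 [ 0.  1. -0.]
 [-1.  0. -0.]] f [ 0.2  2.7 -2.4] w 0.0275
```

View pics/c5.png

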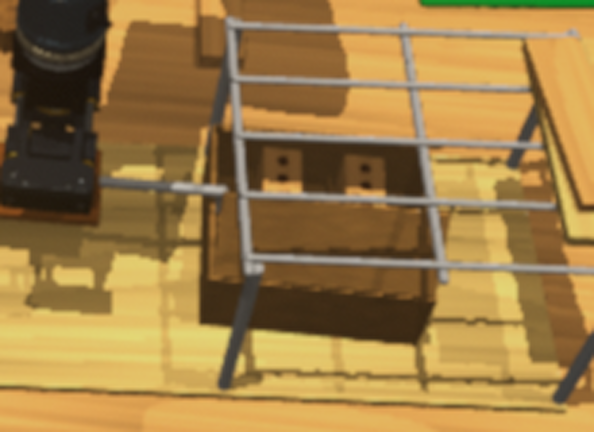

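The carton follows: its front-bottom corner moved from u=429 to 404. Pulling on.

play_rows(rows="0 0 0 0 -9 0 0.8;0 0 0 0 -10 0 0.8;0 0 0 0 -10 0 0.8;0 0 0 0 -10 0 0.8;0 0 0 0 -10 0 0.8;0 0 0 0 -10 0 0.8;0 0 0 0 -10 0 0.8;0 0 0 0 -8 0 0.8")

```text
time: 8.65
position: [0.5178, 0.0097, 0.0965]
tool_rot: [0.0, 0.707, -0.0, 0.707]
ft_force: [-0.5, 3.4, -2.6]
grip_width: 0.0279
```

play_rows(rows="0 0 0 0 -9 0 0.8;0 0 0 0 -10 0 0.8;0 0 0 0 -10 0 0.8;0 0 0 0 -10 0 0.8;0 0 0 0 -10 0 0.8;0 0 0 0 -10 0 0.8;0 0 0 0 -10 0 0.8;0 0 0 0 -8 0 0.8")

```text
time: 9.32
position: [0.5178, -0.0672, 0.0965]
tool_rot: [0.0, 0.707, -0.0, 0.707]
ft_force: [0.4, 1.9, -3.2]
grip_width: 0.0279
```

Run:
```python
from h import *
st(); a,i=shot('scene','s5.png')
cv2.imwrite('pics/c6.png',cv2.resize(a[170:350,250:520],None,fx=2.9,fy=2.9,interpolation=cv2.INTER_CUBIC))
```

```text
t 9.32 p [ 0.5178 -0.0672  0.0965] q [-0.343  0.583  1.8   -0.     0.758 -0.343] rot
 [[-0.  0.  1.]
 [-0.  1. -0.]
 [-1. -0. -0.]] f [ 0.4  1.9 -3.2] w 0.0279
```

View pics/c6.png

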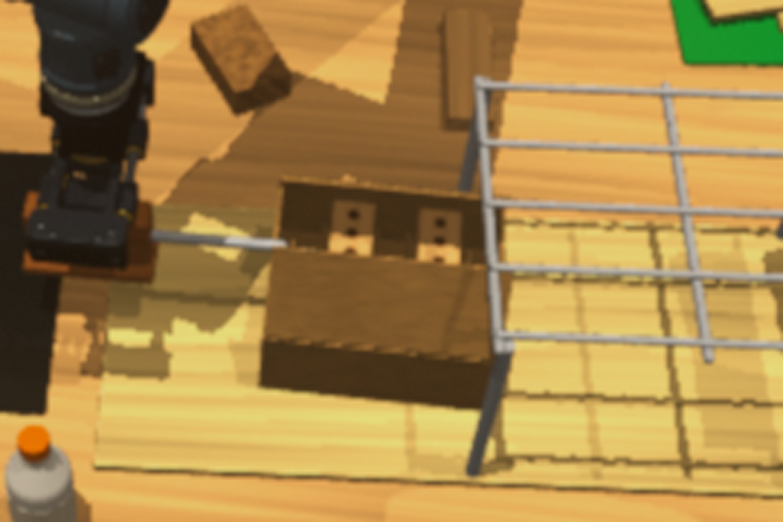

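play_rows(rows="0 0 0 0 -9 0 0.8;0 0 0 0 -10 0 0.8;0 0 0 0 -10 0 0.8;0 0 0 0 -10 0 0.8;0 0 0 0 -10 0 0.8;0 0 0 0 -10 0 0.8;0 0 0 0 -10 0 0.8;0 0 0 0 -8 0 0.8")

```text
time: 10.03
position: [0.5179, -0.1443, 0.0965]
tool_rot: [0.0, 0.707, -0.0, 0.707]
ft_force: [0.3, 3.2, -2.6]
grip_width: 0.0275
```

play_rows(rows="0 0 0 0 -9 0 0.8;0 0 0 0 -10 0 0.8;0 0 0 0 -10 0 0.8;0 0 0 0 -7 0 0.8;0 0 0 0 0 0 0.8;0 0 0 0 7 0 0.8;0 0 0 0 0 0 0.8;0 0 0 -20 0 0 0.8")

```text
time: 10.7
position: [0.5155, -0.1703, 0.114]
tool_rot: [0.001, 0.709, 0.001, 0.705]
ft_force: [0.2, 0.2, -2.7]
grip_width: 0.0275
```

play_rows(rows="0 0 0 -25 0 0 0.8;0 0 0 -25 0 0 0.8;0 0 0 0 0 0 0.8")

```text
time: 10.95
position: [0.521, -0.1732, 0.1711]
tool_rot: [-0.002, 0.704, -0.001, 0.71]
ft_force: [1.2, -1.1, -2.2]
grip_width: 0.0277
```

Run:
```python
from h import *
st(); a,i=shot('scene','s6.png')
print(onz(i,340.3,302.8,.009))
cv2.imwrite('pics/c7.png',cv2.resize(a[170:350,220:490],None,fx=2.9,fy=2.9,interpolation=cv2.INTER_CUBIC))
```

```text
t 10.95 p [ 0.521  -0.1732  0.1711] q [-5.240e-01  4.900e-01  1.684e+00 -1.000e-03  9.570e-01 -5.250e-01] rot
 [[ 0.009 -0.001  1.   ]
 [-0.006  1.     0.001]
 [-1.    -0.006  0.009]] f [ 1.2 -1.1 -2.2] w 0.0277
[0.59859562 0.08122434 0.009     ]
```

View pics/c7.png

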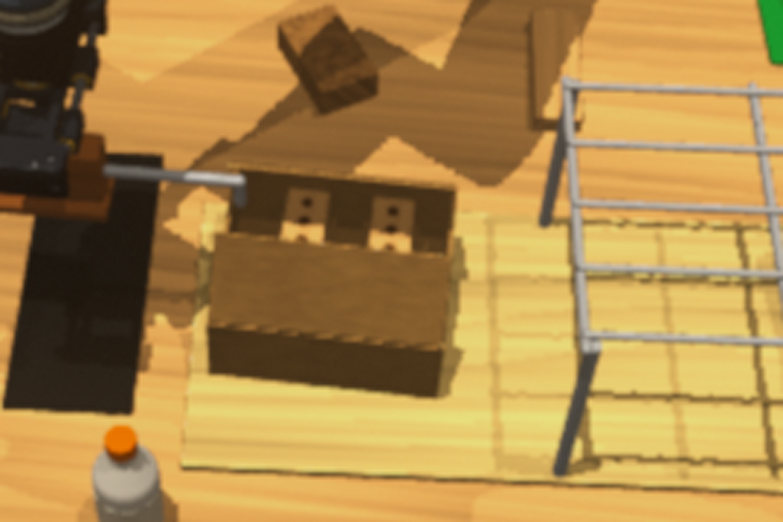

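play_rows(rows="0 0 0 -30 0 0 0.8;0 0 0 -30 0 0 0.8;0.1177 0 0 0 0 0 0.8;0.1177 0 0 0 0 0 0.8;0.1177 0 0 0 0 0 0.8;0.1177 0 0 0 0 0 0.8;0.1177 0 0 0 0 0 0.8;0.1177 0 0 0 0 0 0.8")

```text
time: 11.67
position: [0.5169, -0.1712, 0.2249]
tool_rot: [0.246, 0.664, -0.246, 0.662]
ft_force: [-0.4, 0.3, -2.1]
grip_width: 0.028
```

play_rows(rows="0.1177 0 0 0 0 0 0.8;0.1177 0 0 0 0 0 0.8;0.1177 0 0 0 0 0 0.8;0.1177 0 0 0 0 0 0.8;0.1177 0 0 0 0 0 0.8;0.1177 0 0 0 0 0 0.8;0.1177 0 0 0 0 0 0.8;0 0 0 0 0 0 0.8")

```text
time: 12.33
position: [0.517, -0.1713, 0.2249]
tool_rot: [0.49, 0.511, -0.49, 0.509]
ft_force: [0.2, 0.1, -1.3]
grip_width: 0.0276
```

play_rows(rows="0 0 0 0 -34 -5 0.8;0 0 0 0 -34 -5 0.8;0 0 0 40 0 0 0.8;0 0 0 40 0 0 0.8;0 0 0 40 0 0 0.8;0 0 0 40 0 0 0.8;0 0 0 0 0 0 0.8;0 0 0 0 0 0 0.8")

```text
time: 13.0
position: [0.4473, -0.1633, 0.064]
tool_rot: [0.489, 0.514, -0.49, 0.508]
ft_force: [-0.1, -0.2, -1.1]
grip_width: 0.0274
```

Run:
```python
from h import *
st(); a,i=shot('scene','s7.png')
print(onz(i,292.4,298.3,.009))
hsv=cv2.cvtColor(a,cv2.COLOR_BGR2HSV)
blk=cv2.inRange(a,(0,0,0),(255,255,255))
w,iw=shot('wrist','w7.png')
```

```text
t 13.0 p [ 0.4473 -0.1633  0.064 ] q [-0.585  0.609  1.927 -0.     0.614  0.943] rot
 [[-0.007  0.999  0.043]
 [ 0.005  0.043 -0.999]
 [-1.    -0.007 -0.005]] f [-0.1 -0.2 -1.1] w 0.0274
[ 0.59936746 -0.03573892  0.009     ]
```

View pics/w7.png

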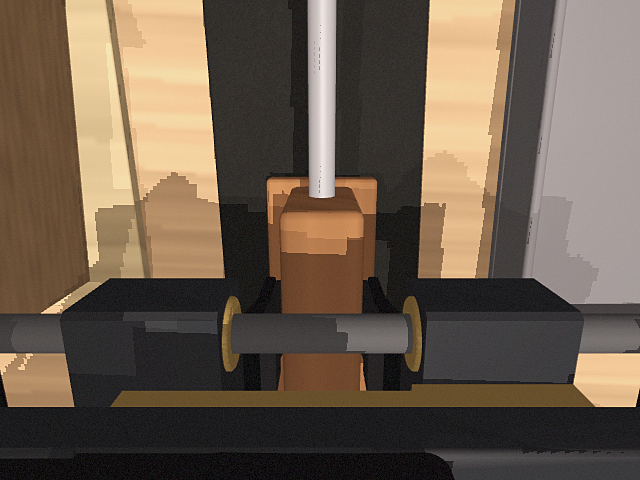

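The hook is centred over the mat (foot u 267–377 within mat 215–425). Lowering and letting go.

play_rows(rows="0 0 0 10 2 0 0.8;0 0 0 8 2 0 0.8;0 0 0 4 0 0 0.8;0 0 0 2 0 0 0.8;0 0 0 0 0 0 0.8")

```text
time: 13.52
position: [0.4536, -0.1646, 0.0428]
tool_rot: [0.49, 0.51, -0.49, 0.51]
ft_force: [-0.4, -0.3, -2.5]
grip_width: 0.0279
```

play_rows(rows="0 0 0 2 0 0 0.8;0 0 0 0 0 0 0.8;0 0 0 1 0 0 0.8;0 0 0 0 0 0 0.8")

```text
time: 13.85
position: [0.4545, -0.1649, 0.0404]
tool_rot: [0.49, 0.509, -0.49, 0.511]
ft_force: [1.6, 1.0, 4.7]
grip_width: 0.0278
```

play_rows(rows="0 0 0 -1 0 0 0.6;0 0 0 0 0 0 0.4;0 0 0 0 0 0 0;0 0 0 0 0 0 0;0 0 0 0 0 0 0;0 0 0 0 0 0 0;0 0 0 -20 0 0 0;0 0 0 -40 0 0 0")

```text
time: 14.52
position: [0.4508, -0.1631, 0.0978]
tool_rot: [0.489, 0.513, -0.49, 0.506]
ft_force: [1.3, -0.5, 0.2]
grip_width: 0.0731
```

play_rows(rows="0 0 0 -40 0 0 0;0 0 0 -40 0 0 0;0 0 0 -40 0 0 0.9;-0.12 0 0 0 0 0 0.9;-0.12 0 0 0 0 0 0.9;-0.12 0 0 0 0 0 0.9;-0.12 0 0 0 0 0 0.9;-0.12 0 0 0 0 0 0.9")

```text
time: 15.18
position: [0.4532, -0.1644, 0.2206]
tool_rot: [0.315, 0.633, -0.315, 0.633]
ft_force: [-0.7, -0.2, -1.0]
grip_width: 0.0551
```

Run:
```python
from h import *
st(); a,i=shot('scene','s8.png'); b,ib=shot('side','d8.png')
p=cv2.resize(a[180:330,210:430],(587,400),interpolation=cv2.INTER_CUBIC)
q=cv2.resize(b[170:290,250:400],(500,400),interpolation=cv2.INTER_CUBIC)
cv2.imwrite('pics/c8.png',cv2.resize(np.hstack([p,q]),(800,294)))
cv2.imwrite('pics/c8.png',np.vstack([cv2.resize(p,(440*800//587,300)),cv2.resize(q[:, :],(375*8//5,300))]) if 0 else cv2.resize(np.hstack([p,q]),(800,400)))
```

```text
t 15.18 p [ 0.4532 -0.1644  0.2206] q [-0.58   0.339  1.784 -0.     1.019  0.344] rot
 [[-0.     0.798  0.603]
 [ 0.     0.603 -0.798]
 [-1.    -0.    -0.   ]] f [-0.7 -0.2 -1. ] w 0.0551
```

View pics/c8.png

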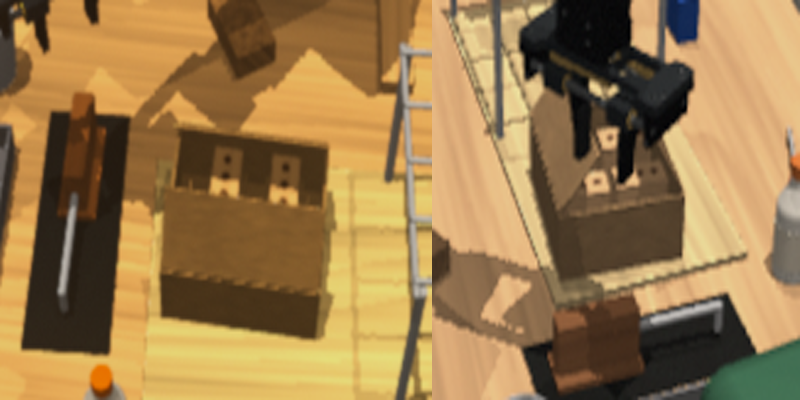

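The hook stands on its mat and the carton is clear of the shelf. Next I open the flaps with closed fingers, moving over the carton first.

play_rows(rows="0.1242 0 0 0 0 0 0.9;0.1242 0 0 0 0 0 0.9;0.1242 0 0 0 0 0 0.9;0.1242 0 0 0 0 0 0.9;0.1242 0 0 0 0 0 0.9;0 0 0 -10 10 -38 1;0 0 0 -10 10 -38 1;0 0 0 -10 10 -38 1")

```text
time: 15.95
position: [0.4811, -0.0493, 0.2506]
tool_rot: [0.497, 0.504, -0.497, 0.503]
ft_force: [-0.1, -0.8, 0.5]
grip_width: 0.0018
```

play_rows(rows="0 0 0 -10 10 -37 1;0 0 0 -10 10 -37 1;0 0 0 0 10 -37 1;0 0 0 0 0 0 1;0 0 0 0 0 0 1")

```text
time: 16.37
position: [0.5089, 0.0634, 0.2704]
tool_rot: [0.494, 0.505, -0.495, 0.505]
ft_force: [-0.2, -0.0, 0.5]
grip_width: 0.0005
```

Run:
```python
from h import *
st(); i=imaging.camera_info('scene')
for x,y in((160,313),(320,338)): print(onz(i,210+x/1.964,180+y/2.667,.009))
w,iw=shot('wrist','w8.png')
```

```text
t 16.37 p [0.5089 0.0634 0.2704] q [-0.094  0.318  1.65  -0.     1.173  1.455] rot
 [[-0.     1.     0.022]
 [-0.     0.022 -1.   ]
 [-1.    -0.     0.   ]] f [-0.2 -0.   0.5] w 0.0005
[ 0.59696141 -0.03836326  0.009     ]
[0.60051702 0.16034727 0.009     ]
```

View pics/w8.png

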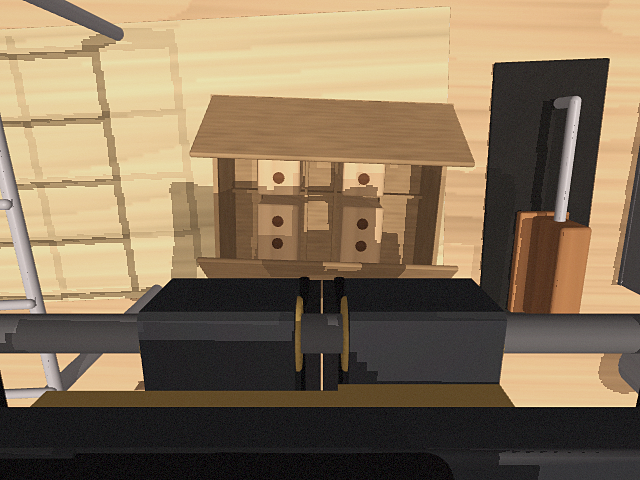

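Four blocks are in the carton (bores at about 278/362, v 178–246). The flap edges are at v≈161 (right) and v≈268 (left). Working out the gap:

Run:
```python
from h import *
i=imaging.camera_info('wrist')
f=lambda l,z,P:print(l,[np.round(onz(i,*p,z)*1000).astype(int)[:2].tolist() for p in P])
f('Redge',.147,[(190,157),(473,165)]);f('Redge',.155,[(190,157),(473,165)]);f('Rhinge',.086,[(210,95),(453,104)])
f('Ledge',.147,[(197,260),(458,268)])
f('bores',.073,[(278,221),(278,244),(362,224),(361,246),(279,178),(363,178)])
```

```text
Redge [[558, 151], [557, -37]]
Redge [[559, 148], [557, -34]]
Rhinge [[602, 151], [599, -38]]
Ledge [[487, 150], [485, -35]]
bores [[500, 100], [479, 100], [499, 27], [479, 27], [537, 99], [538, 28]]
```

play_rows(rows="0 0 0 0 11 6 1;0 0 0 38 0 0 1;0 0 0 38 0 0 1;0 0 0 38 0 0 1;0 0 0 36 0 0 1;0 0 0 0 10 0 1;0 0 0 0 15 0 1;0 0 0 0 15 0 1")

```text
time: 17.08
position: [0.5618, 0.0545, 0.121]
tool_rot: [0.496, 0.504, -0.496, 0.504]
ft_force: [0.2, 0.6, 0.8]
grip_width: 0.0004
```

play_rows(rows="0 0 0 0 15 0 1;0 0 0 0 15 0 1;0 0 0 0 15 0 1;0 0 0 0 15 0 1;0 0 0 0 13 0 1;0 0 0 9 6 0 1;0 0 0 9 6 0 1;0 0 0 9 6 0 1")

```text
time: 17.75
position: [0.6519, 0.0573, 0.0934]
tool_rot: [0.495, 0.504, -0.495, 0.505]
ft_force: [-0.7, 0.1, 1.5]
grip_width: 0.0005
```

play_rows(rows="0 0 0 0 0 0 1;0 0 0 -38 0 0 1;0 0 0 -38 0 0 1;0 0 0 0 -38 0 1;0 0 0 0 -38 0 1;0 0 0 0 -38 0 1;0 0 0 0 0 0 1")

```text
time: 18.33
position: [0.5232, 0.0575, 0.1673]
tool_rot: [0.49, 0.511, -0.499, 0.5]
ft_force: [-1.7, -0.2, -1.4]
grip_width: 0.0005
```

Run:
```python
from h import *
st(); shot('scene','s9.png'); o=st()
```

```text
t 18.33 p [0.5232 0.0575 0.1673] q [-0.103  0.48   1.721 -0.     0.961  1.448] rot
 [[-0.02   1.     0.02 ]
 [ 0.002  0.02  -1.   ]
 [-1.    -0.02  -0.002]] f [-1.7 -0.2 -1.4] w 0.0005
t 18.38 p [0.5295 0.0569 0.1684] q [-0.103  0.482  1.712 -0.     0.958  1.448] rot
 [[-0.01   1.     0.02 ]
 [ 0.001  0.02  -1.   ]
 [-1.    -0.01  -0.001]] f [ 0.5 -0.1  0. ] w 0.0005
```

play_rows(rows="0 0 0 0 -10 0 1;0 0 0 24 0 0 1;0 0 0 24 0 0 1;0 0 0 0 -14 0 1;0 0 0 0 -15 0 1;0 0 0 0 -15 0 1;0 0 0 0 -15 0 1;0 0 0 0 -15 0 1")

```text
time: 19.05
position: [0.4548, 0.0541, 0.1217]
tool_rot: [0.496, 0.504, -0.494, 0.506]
ft_force: [-0.1, 0.4, 0.0]
grip_width: 0.0008
```

play_rows(rows="0 0 0 0 -15 0 1;0 0 0 0 -15 0 1;0 0 0 0 -14 0 1;0 0 0 9 -6 0 1;0 0 0 9 -6 0 1;0 0 0 8 -6 0 1;0 0 0 0 0 0 1;0 0 0 -30 0 0 1")

```text
time: 19.72
position: [0.3892, 0.0532, 0.122]
tool_rot: [0.493, 0.508, -0.498, 0.501]
ft_force: [0.4, -0.3, -1.1]
grip_width: 0.0004
```

play_rows(rows="0 0 0 -40 0 0 0.4;0 0 0 -40 0 0 0.4;0 0 0 -30 0 0 0.4;0 0 0 0 0 0 0.4;0 0 0 0 0 0 0.4")

```text
time: 20.13
position: [0.3937, 0.0529, 0.2378]
tool_rot: [0.497, 0.503, -0.494, 0.507]
ft_force: [-0.4, -0.3, -0.6]
grip_width: 0.0257
```

Run:
```python
from h import *
st(); a,i=shot('scene','s10.png'); w,iw=shot('wrist','w10.png')
p=cv2.resize(a[180:330,210:430],(440,300),interpolation=cv2.INTER_CUBIC)
cv2.imwrite('pics/c10.png',np.hstack([p,cv2.resize(w,(360,300))]))
```

```text
t 20.13 p [0.3937 0.0529 0.2378] q [-0.15   0.191  1.952 -0.     0.991  1.401] rot
 [[ 0.007  1.     0.02 ]
 [-0.001  0.02  -1.   ]
 [-1.     0.007  0.001]] f [-0.4 -0.3 -0.6] w 0.0257
```

View pics/c10.png

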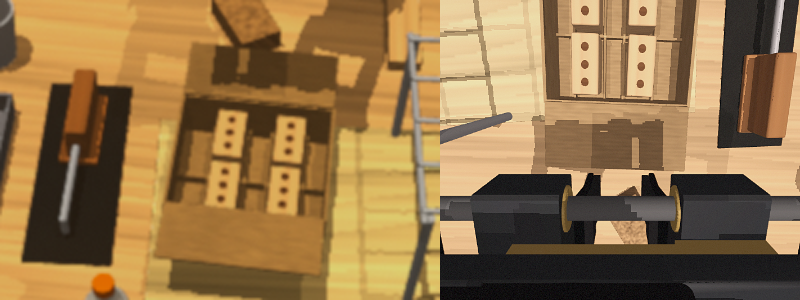

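Both flaps lie open outward (left flap at top, v 45–90; right flap at bottom, v 205–275), and four blocks stand in the carton. Refining the block positions from the bores:

Run:
```python
from h import *
w=cv2.imread('pics/w10.png'); i=imaging.camera_info('wrist')
g=cv2.cvtColor(w,cv2.COLOR_BGR2GRAY); m=((g<110)*255).astype('u1')
n,l,s,c=cv2.connectedComponentsWithStats(m)
for k in range(1,n):
    x,y,ww,h,a=s[k]
    if 60<a<400 and y<200 and .6<ww/h<1.7: print(np.round(c[k]),a,np.round(onz(i,*c[k],.073)[:2]*1000))
```

```text
[257.  16.] 158 [535. 101.]
[361.  18.] 159 [536.  29.]
[315.  68.] 139 [502.  61.]
[257.  74.] 144 [498. 102.]
[359.  77.] 141 [497.  29.]
[257. 103.] 138 [478. 103.]
[357. 106.] 131 [477.  29.]
[257. 131.] 131 [458. 103.]
[356. 134.] 127 [457.  30.]
```

play_rows(rows="0.03 0 0 0 28 -16 0.33;0 0 0 0 28 -16 0.33;0 0 0 0 28 -16 0.33;0 0 0 36 0 0 0.33;0 0 0 36 0 0 0.33;0 0 0 36 0 0 0.33;0 0 0 0 0 0 0.33;0 0 0 0 0 0 0.33")

```text
time: 20.9
position: [0.4727, 0.1012, 0.1247]
tool_rot: [-0.5, -0.5, 0.505, -0.495]
ft_force: [0.8, 0.5, 0.9]
grip_width: 0.0581
```

Run:
```python
from h import *
st()
```

```text
t 20.9 p [0.4727 0.1012 0.1247] q [-0.021  0.499  1.87  -0.     0.781  1.56 ] rot
 [[-0.009  1.    -0.01 ]
 [ 0.    -0.01  -1.   ]
 [-1.    -0.009 -0.   ]] f [0.8 0.5 0.9] w 0.0581
```

play_rows(rows="0 0 0 25 4 0 0.33;0 0 0 25 0 0 0.33;0 0 0 20 0 0 0.33;0 0 0 13 0 0 0.33;0 0 0 0 0 0 0.33;0 0 0 0 0 0 0.75;0 0 0 0 0 0 0.75;0 0 0 0 0 0 0.75", squeeze=30)

```text
time: 21.57
position: [0.4806, 0.1011, 0.0463]
tool_rot: [0.503, 0.496, -0.502, 0.498]
ft_force: [-0.1, 0.3, 0.3]
grip_width: 0.0456
```

play_rows(rows="0 0 0 0 0 0 0.75;0 0 0 -10 0 0 0.75;0 0 0 -30 0 0 0.75;0 0 0 -40 0 0 0.75;0 0 0 -40 0 0 0.75;0 0 0 -40 0 0 0.75;0 0 0 0 0 0 0.75;0 0 0 0 0 0 0.75")

```text
time: 22.23
position: [0.4808, 0.1012, 0.2079]
tool_rot: [0.504, 0.496, -0.501, 0.499]
ft_force: [0.3, 0.6, -1.7]
grip_width: 0.0353
```

play_rows(rows="0 0 0 0 8.7 38.4 0.75;0 0 0 0 8.7 38.4 0.75;0 0 0 0 8.7 38.4 0.75;0 0 0 0 8.7 38.4 0.75;0 0 0 0 8.7 38.4 0.75;0 0 0 0 8.7 38.4 0.75;0 0 0 0 8.7 38.4 0.75;0 0 0 0 8.7 38.4 0.75")

```text
time: 22.9
position: [0.5442, -0.2079, 0.2026]
tool_rot: [-0.502, -0.499, 0.503, -0.496]
ft_force: [0.7, -0.4, -0.2]
grip_width: 0.036
```

play_rows(rows="0 0 0 0 8.7 38.4 0.75;0 0 0 0 8.7 38.4 0.75;0 0 0 0 8.7 38.4 0.75;0 0 0 0 8.7 38.4 0.75;-0.078 0 0 0 0 0 0.75;0 0 0 40 0 0 0.75;0 0 0 40 0 0 0.75;0 0 0 40 0 0 0.75")

```text
time: 23.57
position: [0.5776, -0.3604, 0.0819]
tool_rot: [0.483, 0.517, -0.483, 0.516]
ft_force: [0.3, 0.4, -1.5]
grip_width: 0.0358
```

play_rows(rows="0 0 0 0 0 0 0.75;0 0 0 20 0 0 0.75;0 0 0 14 0 0 0.75;0 0 0 0 0 0 0.75;0 0 0 0 0 0 0.75")

```text
time: 23.98
position: [0.5786, -0.3604, 0.0508]
tool_rot: [0.483, 0.517, -0.483, 0.516]
ft_force: [0.1, 0.3, -0.9]
grip_width: 0.0357
```

Run:
```python
from h import *
st()
```

```text
t 23.98 p [ 0.5786 -0.3604  0.0508] q [-0.721  0.808  1.397  0.     0.937  0.782] rot
 [[-0.001  0.998  0.068]
 [ 0.001  0.068 -0.998]
 [-1.    -0.001 -0.001]] f [ 0.1  0.3 -0.9] w 0.0357
```

play_rows(rows="0 0 0 5 0 0 0.75;0 0 0 3 0 0 0.75;0 0 0 0 0 0 0.75;0 0 0 0 0 0 0.75")

```text
time: 24.32
position: [0.579, -0.3609, 0.0433]
tool_rot: [0.483, 0.516, -0.483, 0.517]
ft_force: [0.0, 0.7, -0.3]
grip_width: 0.0359
```

play_rows(rows="0 0 0 2 0 0 0.75;0 0 0 2 0 0 0.75;0 0 0 0 0 0 0.75;0 0 0 0 0 0 0.75")

```text
time: 24.65
position: [0.5794, -0.3609, 0.0406]
tool_rot: [0.483, 0.516, -0.483, 0.517]
ft_force: [-1.0, 1.9, 7.1]
grip_width: 0.0359
```

play_rows(rows="0 0 0 -1 0 0 0.43;0 0 0 0 0 0 0.43;0 0 0 0 0 0 0.43;0 0 0 0 0 0 0.43;0 0 0 -15 0 0 0.43;0 0 0 -35 0 0 0.43;0 0 0 -35 0 0 0.43;0.078 0 0 -35 0 0 0.33")

```text
time: 25.32
position: [0.5783, -0.3603, 0.1598]
tool_rot: [-0.503, -0.498, 0.503, -0.496]
ft_force: [1.0, 0.4, -0.1]
grip_width: 0.0515
```

play_rows(rows="0 0 0 0 -9.6 -35.3 0.33;0 0 0 0 -9.6 -35.3 0.33;0 0 0 0 -9.6 -35.3 0.33;0 0 0 0 -9.6 -35.3 0.33;0 0 0 0 -9.6 -35.3 0.33;0 0 0 0 -9.6 -35.3 0.33;0 0 0 0 -9.6 -35.3 0.33;0 0 0 0 -9.6 -35.3 0.33")

```text
time: 25.98
position: [0.5042, -0.076, 0.1595]
tool_rot: [0.503, 0.497, -0.503, 0.497]
ft_force: [0.9, 0.3, 0.2]
grip_width: 0.0582
```

play_rows(rows="0 0 0 0 -9.6 -35.3 0.33;0 0 0 0 -9.6 -35.3 0.33;0 0 0 0 -9.6 -35.3 0.33;0 0 0 0 0 0 0.33;0 0 0 0 0 0 0.33")

```text
time: 26.4
position: [0.4764, 0.0304, 0.1595]
tool_rot: [-0.501, -0.499, 0.502, -0.498]
ft_force: [0.4, -0.3, 0.2]
grip_width: 0.058
```

Run:
```python
from h import *
st(); a,i=shot('scene','s11.png'); w,iw=shot('wrist','w11.png')
# bores anywhere in wrist / scene
g=cv2.cvtColor(w,cv2.COLOR_BGR2GRAY); m=((g<110)*255).astype('u1')
n,l,s,c=cv2.connectedComponentsWithStats(m)
for k in range(1,n):
    x,y,ww,h,ar=s[k]
    if 60<ar<900 and y<300 and .6<ww/h<1.7: print(np.round(c[k]),ar,np.round(onz(iw,*c[k],.073)[:2]*1000))
```

```text
t 26.4 p [0.4764 0.0304 0.1595] q [-0.171  0.429  1.86  -0.     0.853  1.406] rot
 [[-0.001  1.    -0.006]
 [-0.    -0.006 -1.   ]
 [-1.    -0.001  0.   ]] f [ 0.4 -0.3  0.2] w 0.058
[322.  71.] 251 [578.  29.]
[191.  73.] 255 [577. 101.]
[322. 109.] 235 [558.  29.]
[194. 111.] 236 [557. 101.]
[322. 145.] 220 [538.  29.]
[196. 147.] 222 [538. 101.]
[323. 212.] 219 [499.  28.]
[323. 244.] 212 [479.  29.]
[322. 275.] 200 [460.  29.]
```

play_rows(rows="0 0 0 30 2.5 1.5 0.33;0 0 0 35 0 0 0.33;0 0 0 30 0 0 0.33;0 0 0 20 0 0 0.33;0 0 0 0 0 0 0.33;0 0 0 0 0 0 0.75;0 0 0 0 0 0 0.75;0 0 0 0 0 0 0.75")

```text
time: 27.17
position: [0.4812, 0.0263, 0.0459]
tool_rot: [0.503, 0.496, -0.502, 0.498]
ft_force: [0.2, -0.5, 0.1]
grip_width: 0.0457
```

play_rows(rows="0 0 0 0 0 0 0.75;0 0 0 0 0 0 0.75;0 0 0 0 0 0 0.75;0 0 0 -20 0 0 0.75;0 0 0 -35 0 0 0.75;0 0 0 -40 0 0 0.75;0 0 0 -40 0 0 0.75;0 0 0 -10 0 0 0.75")

```text
time: 27.83
position: [0.4829, 0.0269, 0.1953]
tool_rot: [0.505, 0.494, -0.5, 0.501]
ft_force: [1.1, 0.0, -0.8]
grip_width: 0.0358
```

play_rows(rows="0 0 0 0 1.6 39.5 0.75;0 0 0 0 1.6 39.5 0.75;0 0 0 0 1.6 39.5 0.75;0 0 0 0 1.6 39.5 0.75;0 0 0 0 1.6 39.5 0.75;0 0 0 0 1.6 39.5 0.75;0 0 0 0 1.6 39.5 0.75;0 0 0 0 1.6 39.5 0.75")

```text
time: 28.5
position: [0.4887, -0.2905, 0.1898]
tool_rot: [0.503, 0.497, -0.503, 0.497]
ft_force: [-0.2, 0.6, -0.5]
grip_width: 0.0361
```

play_rows(rows="0 0 0 0 1.6 39.5 0.75;0 0 0 0 1.6 39.5 0.75;-0.078 0 0 0 0 0 0.75;0 0 0 40 0 0 0.75;0 0 0 40 0 0 0.75;0 0 0 40 0 0 0.75;0 0 0 0 0 0 0.75;0 0 0 0 0 0 0.75")

```text
time: 29.17
position: [0.49, -0.3661, 0.0673]
tool_rot: [0.483, 0.519, -0.483, 0.514]
ft_force: [0.8, -0.2, 0.1]
grip_width: 0.0358
```

play_rows(rows="0 0 0 15 0 0 0.75;0 0 0 10 0 0 0.75;0 0 0 5 0 0 0.75;0 0 0 2 0 0 0.75;0 0 0 0 0 0 0.75;0 0 0 0 0 0 0.75")

```text
time: 29.67
position: [0.4922, -0.3685, 0.0388]
tool_rot: [0.483, 0.516, -0.483, 0.517]
ft_force: [-0.2, -0.1, -1.5]
grip_width: 0.0356
```

play_rows(rows="0 0 0 2 0 0 0.75;0 0 0 1 0 0 0.75;0 0 0 0 0 0 0.75;0 0 0 0 0 0 0.75")

```text
time: 30.0
position: [0.4924, -0.3687, 0.0378]
tool_rot: [0.483, 0.516, -0.483, 0.518]
ft_force: [-1.6, 2.2, 13.9]
grip_width: 0.0362
```

play_rows(rows="0 0 0 -2 0 0 0.43;0 0 0 0 0 0 0.43;0 0 0 0 0 0 0.43;0 0 0 0 0 0 0.43;0 0 0 -15 0 0 0.43;0 0 0 -35 0 0 0.43;0 0 0 -35 0 0 0.43;0.078 0 0 -35 0 0 0.33")

```text
time: 30.67
position: [0.4911, -0.3675, 0.1568]
tool_rot: [0.503, 0.498, -0.503, 0.496]
ft_force: [1.4, -0.7, -0.2]
grip_width: 0.0519
```

play_rows(rows="0 0 0 0 6.3 -39.7 0.33;0 0 0 0 6.3 -39.7 0.33;0 0 0 0 6.3 -39.7 0.33;0 0 0 0 6.3 -39.7 0.33;0 0 0 0 6.3 -39.7 0.33;0 0 0 0 6.3 -39.7 0.33;0 0 0 0 6.3 -39.7 0.33;0 0 0 0 6.3 -39.7 0.33")

```text
time: 31.33
position: [0.5452, -0.049, 0.1562]
tool_rot: [-0.503, -0.498, 0.503, -0.497]
ft_force: [0.3, -0.2, 0.2]
grip_width: 0.0586
```

play_rows(rows="0 0 0 0 6.3 -39.7 0.33;0 0 0 0 6.3 -39.7 0.33;0 0 0 0 0 0 0.33;0 0 0 0 0 0 0.33;0 0 0 0 0 0 0.33")

```text
time: 31.75
position: [0.5586, 0.0283, 0.1562]
tool_rot: [-0.502, -0.498, 0.503, -0.498]
ft_force: [-0.0, -0.6, -0.2]
grip_width: 0.0585
```

```bash
cat > bores.py <<'E'
from h import *
st(); w,iw=shot('wrist','w12.png')
g=cv2.cvtColor(w,cv2.COLOR_BGR2GRAY); m=((g<110)*255).astype('u1')
n,l,s,c=cv2.connectedComponentsWithStats(m)
for k in range(1,n):
    x,y,ww,h,ar=s[k]
    if 60<ar<900 and y<300 and .6<ww/h<1.7: print(np.round(c[k]),ar,np.round(onz(iw,*c[k],.073)[:2]*1000))
E
python3 bores.py
```

```text
t 31.75 p [0.5586 0.0283 0.1562] q [-1.490e-01  5.280e-01  1.664e+00 -1.000e-03  9.510e-01  1.431e+00] rot
 [[-0.001  1.    -0.009]
 [-0.    -0.009 -1.   ]
 [-1.    -0.001  0.   ]] f [-0.  -0.6 -0.2] w 0.0585
[322. 216.] 223 [579.  29.]
[199. 218.] 221 [578. 101.]
[321. 248.] 212 [559.  29.]
[202. 250.] 212 [558. 101.]
[321. 279.] 204 [539.  29.]
[204. 281.] 198 [538. 101.]
```

play_rows(rows="0 0 0 30 0 -0.5 0.33;0 0 0 35 0 0 0.33;0 0 0 30 0 0 0.33;0 0 0 17 0 0 0.33;0 0 0 0 0 0 0.33;0 0 0 0 0 0 0.75;0 0 0 0 0 0 0.75;0 0 0 0 0 0 0.75")

```text
time: 32.47
position: [0.5601, 0.0279, 0.0461]
tool_rot: [0.504, 0.496, -0.502, 0.498]
ft_force: [0.5, -0.4, -0.2]
grip_width: 0.0457
```

play_rows(rows="0 0 0 0 0 0 0.75;0 0 0 0 0 0 0.75;0 0 0 0 0 0 0.75;0 0 0 -20 0 0 0.75;0 0 0 -35 0 0 0.75;0 0 0 -40 0 0 0.75;0 0 0 -40 0 0 0.75;0 0 0 -10 0 0 0.75")

```text
time: 33.13
position: [0.5623, 0.0287, 0.1959]
tool_rot: [0.505, 0.494, -0.5, 0.501]
ft_force: [1.2, 0.3, -0.0]
grip_width: 0.0358
```

play_rows(rows="0 0 0 0 2.3 36.1 0.75;0 0 0 0 2.3 36.1 0.75;0 0 0 0 2.3 36.1 0.75;0 0 0 0 2.3 36.1 0.75;0 0 0 0 2.3 36.1 0.75;0 0 0 0 2.3 36.1 0.75;0 0 0 0 2.3 36.1 0.75;0 0 0 0 2.3 36.1 0.75")

```text
time: 33.8
position: [0.5736, -0.2614, 0.189]
tool_rot: [-0.503, -0.498, 0.503, -0.497]
ft_force: [0.0, 0.4, -1.0]
grip_width: 0.0355
```

play_rows(rows="0 0 0 0 2.3 36.1 0.75;-0.078 0 0 0 0 0 0.75;0 0 0 40 0 0 0.75;0 0 0 40 0 0 0.75;0 0 0 35 0 0 0.75;0 0 0 0 0 0 0.75;0 0 0 0 0 0 0.75")

```text
time: 34.38
position: [0.5744, -0.2948, 0.0722]
tool_rot: [0.483, 0.519, -0.483, 0.514]
ft_force: [-0.3, -0.3, -0.4]
grip_width: 0.0354
```

```bash
python3 -c "
from h import *
st()"
```

```text
t 34.38 p [ 0.5744 -0.2948  0.0722] q [-0.647  0.743  1.486  0.     0.92   0.856] rot
 [[-0.005  0.998  0.068]
 [ 0.004  0.068 -0.998]
 [-1.    -0.005 -0.004]] f [-0.3 -0.3 -0.4] w 0.0354
```

play_rows(rows="0 0 0 15 0 0 0.75;0 0 0 12 0 0 0.75;0 0 0 6 0 0 0.75;0 0 0 3 0 0 0.75;0 0 0 0 0 0 0.75;0 0 0 1 0 0 0.75;0 0 0 0 0 0 0.75")

```text
time: 34.97
position: [0.5766, -0.2966, 0.0383]
tool_rot: [0.483, 0.516, -0.483, 0.517]
ft_force: [-0.9, 0.1, -0.2]
grip_width: 0.0358
```

play_rows(rows="0 0 0 1.5 0 0 0.75;0 0 0 0 0 0 0.75;0 0 0 0 0 0 0.75")

```text
time: 35.22
position: [0.5766, -0.2967, 0.038]
tool_rot: [0.483, 0.516, -0.483, 0.517]
ft_force: [-1.4, 0.3, 6.2]
grip_width: 0.036
```

play_rows(rows="0 0 0 -1 0 0 0.43;0 0 0 0 0 0 0.43;0 0 0 0 0 0 0.43;0 0 0 0 0 0 0.43;0 0 0 -15 0 0 0.43;0 0 0 -35 0 0 0.43;0 0 0 -35 0 0 0.43;0.078 0 0 -35 0 0 0.33")

```text
time: 35.88
position: [0.5756, -0.2959, 0.1575]
tool_rot: [-0.503, -0.498, 0.503, -0.496]
ft_force: [0.8, -0.9, -0.4]
grip_width: 0.0515
```

play_rows(rows="0 0 0 0 -2.2 -39.8 0.33;0 0 0 0 -2.2 -39.8 0.33;0 0 0 0 -2.2 -39.8 0.33;0 0 0 0 -2.2 -39.8 0.33;0 0 0 0 -2.2 -39.8 0.33;0 0 0 0 -2.2 -39.8 0.33;0 0 0 0 -2.2 -39.8 0.33;0 0 0 0 -2.2 -39.8 0.33")

```text
time: 36.55
position: [0.5614, 0.0241, 0.157]
tool_rot: [-0.503, -0.497, 0.503, -0.497]
ft_force: [0.7, -0.3, 0.7]
grip_width: 0.0583
```

play_rows(rows="0 0 0 0 -2.2 -39.8 0.33;0 0 0 0 -2.2 -39.8 0.33;0 0 0 0 0 0 0.33;0 0 0 0 0 0 0.33;0 0 0 0 0 0 0.33")

```text
time: 36.97
position: [0.5583, 0.1018, 0.1569]
tool_rot: [-0.502, -0.498, 0.502, -0.498]
ft_force: [0.5, 0.6, 0.2]
grip_width: 0.0584
```

```bash
python3 bores.py
```

```text
t 36.97 p [0.5583 0.1018 0.1569] q [-1.600e-02  5.360e-01  1.643e+00 -1.000e-03  9.630e-01  1.564e+00] rot
 [[ 0.     1.    -0.009]
 [-0.001 -0.009 -1.   ]
 [-1.     0.     0.001]] f [0.5 0.6 0.2] w 0.0584
[323. 216.] 230 [578. 101.]
[323. 248.] 207 [558. 101.]
[323. 280.] 198 [538. 102.]
```

play_rows(rows="0 0 0 30 0 0.5 0.33;0 0 0 35 0 0 0.33;0 0 0 30 0 0 0.33;0 0 0 17 0 0 0.33;0 0 0 0 0 0 0.33;0 0 0 0 0 0 0.75;0 0 0 0 0 0 0.75;0 0 0 0 0 0 0.75")

```text
time: 37.68
position: [0.5597, 0.1007, 0.0466]
tool_rot: [0.504, 0.496, -0.502, 0.498]
ft_force: [0.2, -0.2, -0.3]
grip_width: 0.0457
```

play_rows(rows="0 0 0 0 0 0 0.75;0 0 0 0 0 0 0.75;0 0 0 0 0 0 0.75;0 0 0 -20 0 0 0.75;0 0 0 -35 0 0 0.75;0 0 0 -40 0 0 0.75;0 0 0 -40 0 0 0.75;0 0 0 -10 0 0 0.75")

```text
time: 38.35
position: [0.5618, 0.1018, 0.1965]
tool_rot: [0.505, 0.495, -0.499, 0.5]
ft_force: [0.8, 0.4, 0.3]
grip_width: 0.0355
```

play_rows(rows="0 0 0 0 -6.2 36.8 0.75;0 0 0 0 -6.2 36.8 0.75;0 0 0 0 -6.2 36.8 0.75;0 0 0 0 -6.2 36.8 0.75;0 0 0 0 -6.2 36.8 0.75;0 0 0 0 -6.2 36.8 0.75;0 0 0 0 -6.2 36.8 0.75;0 0 0 0 -6.2 36.8 0.75")

```text
time: 39.02
position: [0.5046, -0.1937, 0.1898]
tool_rot: [0.503, 0.498, -0.502, 0.497]
ft_force: [0.2, -0.1, -0.6]
grip_width: 0.0358
```

play_rows(rows="0 0 0 0 -6.2 36.8 0.75;0 0 0 0 -6.2 36.8 0.75;0 0 0 0 -6.2 36.8 0.75;-0.078 0 0 0 0 0 0.75;0 0 0 40 0 0 0.75;0 0 0 40 0 0 0.75;0 0 0 0 0 0 0.75;0 0 0 0 0 0 0.75")

```text
time: 39.68
position: [0.4839, -0.3008, 0.1077]
tool_rot: [0.483, 0.519, -0.483, 0.514]
ft_force: [0.6, -1.3, -0.7]
grip_width: 0.0358
```

Run:
```python
from h import *
st(); w,iw=shot('wrist','w14.png'); cv2.imwrite('pics/w14s.png',cv2.resize(w,(480,360)))
```

```text
t 39.68 p [ 0.4839 -0.3008  0.1077] q [-0.752  0.614  1.667  0.     0.869  0.751] rot
 [[-0.006  0.998  0.068]
 [ 0.005  0.068 -0.998]
 [-1.    -0.005 -0.006]] f [ 0.6 -1.3 -0.7] w 0.0358
```

View pics/w14s.png

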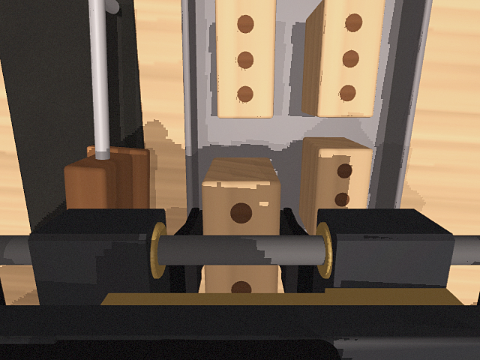

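The held block is lined up with the last free spot (u≈240, v 160–290). The other three stand flat and side by side, and the hook is undisturbed.

play_rows(rows="0 0 0 20 0 0 0.75;0 0 0 20 0 0 0.75;0 0 0 18 0 0 0.75;0 0 0 9 0 0 0.75;0 0 0 4 0 0 0.75;0 0 0 2 0 0 0.75;0 0 0 0 0 0 0.75;0 0 0 0 0 0 0.75")

```text
time: 40.4
position: [0.4868, -0.3034, 0.0386]
tool_rot: [0.483, 0.516, -0.483, 0.518]
ft_force: [-0.6, -0.7, 1.0]
grip_width: 0.0359
```

play_rows(rows="0 0 0 1 0 0 0.75;0 0 0 0.5 0 0 0.75;0 0 0 0 0 0 0.43;0 0 0 0 0 0 0.43;0 0 0 0 0 0 0.43;0 0 0 0 0 0 0.43;0 0 0 -15 0 0 0.43;0 0 0 -35 0 0 0.43")

```text
time: 41.07
position: [0.4831, -0.3003, 0.082]
tool_rot: [0.483, 0.52, -0.483, 0.513]
ft_force: [-0.1, 0.3, -0.7]
grip_width: 0.05
```

play_rows(rows="0 0 0 -40 0 0 0.43;0 0 0 -40 0 0 0.43;0 0 0 -40 0 0 0.43;0 0 0 0 -30 25 0.43;0 0 0 0 -30 25 0.43;0 0 0 0 -30 0 0.43;0 0 0 0 0 0 0.43;0 0 0 0 0 0 0.43")

```text
time: 41.73
position: [0.3981, -0.3586, 0.2054]
tool_rot: [0.484, 0.516, -0.483, 0.515]
ft_force: [0.7, 0.7, -0.7]
grip_width: 0.0499
```

Run:
```python
from h import *
st(); a,i=shot('scene','s15.png')
cv2.imwrite('pics/c15.png',cv2.resize(a[140:360,120:460],None,fx=2.3,fy=2.6,interpolation=cv2.INTER_CUBIC))
```

```text
t 41.73 p [ 0.3981 -0.3586  0.2054] q [-0.942  0.431  1.674  0.     1.038  0.564] rot
 [[-0.001  0.998  0.065]
 [ 0.001  0.065 -0.998]
 [-1.    -0.    -0.001]] f [ 0.7  0.7 -0.7] w 0.0499
```

View pics/c15.png

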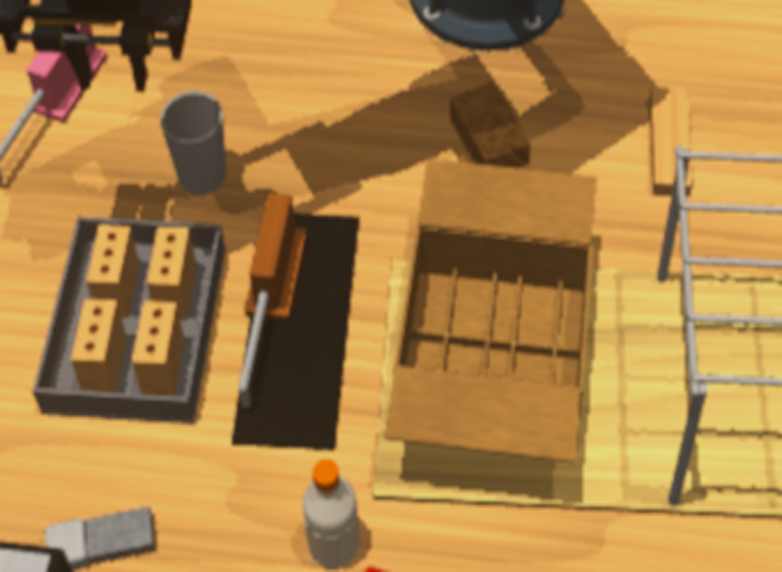

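The picture shows everything in place except the hook. Its foot (247–305, 225–315) now overhangs the mat's left edge, so it was knocked aside. I measure it and reset it.

Run:
```python
from h import *
i=imaging.camera_info('scene')
f=lambda l,z,P:print(l,[np.round(onz(i,120+x/2.3,140+y/2.6,z)[:2]*1000).tolist() for x,y in P])
f('grip',.07,[(272,195),(295,199),(284,292),(252,288)])
f('foot',.014,[(305,228),(290,315),(247,310)])
f('bar end',.045,[(246,395)]); f('bar start',.045,[(264,295)])
f('mat',.004,[(298,213),(358,217),(335,446),(233,440)])
```

```text
grip [[404.0, -201.0], [406.0, -175.0], [520.0, -166.0], [519.0, -201.0]]
foot [[397.0, -169.0], [506.0, -167.0], [506.0, -215.0]]
bar end [[622.0, -189.0]]
bar start [[508.0, -192.0]]
mat [[370.0, -183.0], [367.0, -113.0], [641.0, -95.0], [647.0, -202.0]]
```

play_rows(rows="0 0 0 0 13 -33.2 0.25;0 0 0 0 13 -33.2 0.25;0 0 0 0 13 -33.2 0.25;0 0 0 0 13 -33.2 0.25;0 0 0 0 13 -33.2 0.25;0.055 0 0 25 0 0 0.25;0 0 0 25 0 0 0.25;0 0 0 0 0 0 0.25")

```text
time: 42.45
position: [0.4519, -0.1853, 0.1522]
tool_rot: [0.496, 0.507, -0.496, 0.501]
ft_force: [-1.4, 0.7, 0.1]
grip_width: 0.0654
```

Run:
```python
from h import *
st(); w,i=shot('wrist','w16.png')
hsv=cv2.cvtColor(w,cv2.COLOR_BGR2HSV)
m=cv2.inRange(hsv,(5,130,60),(16,255,255))
n,l,s,c=cv2.connectedComponentsWithStats(m)
k=np.argmax(s[1:,4])+1; print(s[k])
x,y,ww,h,_=s[k]
for v in range(y+3,y+h,15):
    u=np.where(l[v]==k)[0]; print(v,u.min(),u.max(),[np.round(onz(i,q,v,z)[:2]*1000).tolist() for q,z in((u.min(),.014),(u.max(),.014),(u.min(),.07),(u.max(),.07))])
# bar: grey bright pixels near above
for v in (20,60,100): print(v,''.join('#' if p else '.' for p in (w[v,260:400:2].min(1)>170)))
```

```text
t 42.45 p [ 0.4519 -0.1853  0.1522] q [-0.619  0.456  1.836  0.     0.857  0.936] rot
 [[-0.006  1.     0.016]
 [ 0.005  0.016 -1.   ]
 [-1.    -0.006 -0.005]] f [-1.4  0.7  0.1] w 0.0654
[  302   151    73   163 10450]
154 304 374 [[504.0, -171.0], [504.0, -220.0], [507.0, -174.0], [508.0, -213.0]]
169 304 374 [[493.0, -171.0], [494.0, -220.0], [499.0, -174.0], [499.0, -214.0]]
184 304 373 [[483.0, -171.0], [483.0, -220.0], [490.0, -174.0], [491.0, -213.0]]
199 304 372 [[472.0, -171.0], [473.0, -220.0], [481.0, -174.0], [482.0, -213.0]]
214 303 371 [[461.0, -171.0], [462.0, -220.0], [473.0, -173.0], [473.0, -213.0]]
229 304 370 [[450.0, -171.0], [451.0, -219.0], [463.0, -174.0], [464.0, -213.0]]
244 303 369 [[438.0, -171.0], [439.0, -219.0], [454.0, -173.0], [455.0, -213.0]]
259 303 369 [[427.0, -171.0], [428.0, -220.0], [445.0, -173.0], [446.0, -213.0]]
274 303 368 [[415.0, -171.0], [416.0, -220.0], [435.0, -173.0], [436.0, -213.0]]
289 302 367 [[403.0, -170.0], [404.0, -219.0], [425.0, -173.0], [426.0, -213.0]]
304 316 359 [[391.0, -181.0], [392.0, -214.0], [416.0, -182.0], [416.0, -208.0]]
20 .........................................######.....#.................
60 ........................................######........................
100 .......................................#######.......#................
```

play_rows(rows="0.012 0 0 0 0 10 0.25;0 0 0 35 0 0 0.25;0 0 0 35 0 0 0.25;0 0 0 28 0 0 0.25;0 0 0 12 0 0 0.25;0 0 0 0 0 0 0.25;0 0 0 0 0 0 0.8;0 0 0 0 0 0 0.8", squeeze=35)

```text
time: 43.17
position: [0.4546, -0.2002, 0.047]
tool_rot: [0.5, 0.499, -0.5, 0.501]
ft_force: [1.1, -0.3, 0.0]
grip_width: 0.0584
```

play_rows(rows="0 0 0 0 0 0 0.8;0 0 0 0 0 0 0.8;0 0 0 0 0 0 0.8;0 0 0 0 0 0 0.8;0 0 0 0 0 0 0.8;0 0 0 0 0 0 0.8")

```text
time: 43.67
position: [0.4532, -0.1984, 0.046]
tool_rot: [0.5, 0.5, -0.5, 0.5]
ft_force: [-0.1, 1.8, 4.5]
grip_width: 0.0278
```

play_rows(rows="0 0 0 -15 0 0 0.8;0 0 0 -15 0 0 0.8;-0.04 0 0 0 0 -16 0.8;0 0 0 0 0 -16 0.8;0 0 0 0 0 0 0.8;0 0 0 10 0 0 0.8;0 0 0 8 0 0 0.8;0 0 0 0 0 0 0.8")

```text
time: 44.33
position: [0.4517, -0.1664, 0.0561]
tool_rot: [0.489, 0.511, -0.49, 0.509]
ft_force: [-0.5, 0.1, -1.4]
grip_width: 0.0279
```

play_rows(rows="0 0 0 6 0 -3 0.8;0 0 0 3 0 0 0.8;0 0 0 0 0 0 0.8;0 0 0 1 0 0 0.8;0 0 0 0 0 0 0.8")

```text
time: 44.75
position: [0.4525, -0.1638, 0.0475]
tool_rot: [0.49, 0.51, -0.49, 0.51]
ft_force: [0.2, -0.0, -2.6]
grip_width: 0.028
```

play_rows(rows="0 0 0 1.5 0 0 0.8;0 0 0 1 0 0 0.8;0 0 0 0 0 0 0.8;0 0 0 0 0 0 0.8")

```text
time: 45.08
position: [0.4527, -0.1639, 0.046]
tool_rot: [0.49, 0.51, -0.49, 0.511]
ft_force: [-0.6, -0.1, 4.0]
grip_width: 0.028
```

Contact felt; now release and retreat.

play_rows(rows="0 0 0 0 0 0 0.6;0 0 0 0 0 0 0.4;0 0 0 0 0 0 0.2;0 0 0 0 0 0 0.2;0 0 0 0 0 0 0.2;0 0 0 0 0 0 0.2;0 0 0 -20 0 0 0.2;0 0 0 -40 0 0 0.2")

```text
time: 45.75
position: [0.4497, -0.1621, 0.1023]
tool_rot: [0.489, 0.514, -0.49, 0.506]
ft_force: [-0.2, -0.6, 0.6]
grip_width: 0.0675
```

play_rows(rows="0 0 0 -40 0 0 0.2;0 0 0 0 0 0 0.2;0 0 0 0 0 0 0.2")

```text
time: 46.0
position: [0.4539, -0.1645, 0.1472]
tool_rot: [0.49, 0.508, -0.489, 0.512]
ft_force: [-0.2, 0.5, 0.1]
grip_width: 0.0694
```

Run:
```python
from h import *
st(); w,i=shot('wrist','w17.png')
hsv=cv2.cvtColor(w,cv2.COLOR_BGR2HSV)
m=cv2.inRange(hsv,(5,130,60),(16,255,255))
n,l,s,c=cv2.connectedComponentsWithStats(m)
k=np.argmax(s[1:,4])+1; x,y,ww,h,_=s[k]; print(s[k])
for v in (y+4,y+40,y+100):
    u=np.where(l[v]==k)[0]; print(v,[np.round(onz(i,q,v,.014)[:2]*1000).tolist() for q in(u.min(),u.max())])
    r=np.where((w[v].max(1)<75))[0]; print('dark',r.min(),r.max(),[np.round(onz(i,q,v,.004)[:2]*1000).tolist() for q in(r[(r>150)].min(),r[r<520].max())])
```

```text
t 46.0 p [ 0.4539 -0.1645  0.1472] q [-0.58   0.455  1.863  0.     0.818  0.95 ] rot
 [[ 0.005  0.999  0.041]
 [-0.003  0.041 -0.999]
 [-1.     0.005  0.004]] f [-0.2  0.5  0.1] w 0.0694
[  284   158    72   156 10328]
162 [[501.0, -137.0], [503.0, -185.0]]
dark 69 469 [[499.0, -107.0], [506.0, -268.0]]
198 [[476.0, -138.0], [478.0, -186.0]]
dark 245 467 [[473.0, -108.0], [480.0, -269.0]]
258 [[432.0, -139.0], [434.0, -188.0]]
dark 249 462 [[428.0, -111.0], [434.0, -271.0]]
```

play_rows(rows="0 0 0 -40 0 0 0.2;0 0 0 -20 0 0 0.2;0 0 0 0 -30 33 0.2;0 0 0 0 -30 33 0.2;0 0 0 0 0 33 0.2;0 0 0 0 0 33 0.2;0 0 0 0 0 33 0.2;0 0 0 0 0 33 0.2")

```text
time: 46.72
position: [0.403, -0.3599, 0.2028]
tool_rot: [0.49, 0.512, -0.49, 0.508]
ft_force: [1.1, 0.7, -0.1]
grip_width: 0.0697
```

Run:
```python
from h import *
st(); a,i=shot('scene','s17.png'); b=cv2.imread('pics/s15.png')
d=cv2.absdiff(a,b).max(2)
for n,(u0,v0,u1,v1) in dict(carton=(285,200,385,345),tray=(135,220,218,320),glue=(250,315,280,360),cup=(188,174,222,215),mat=(220,210,280,320)).items():
    print(n,(d[v0:v1,u0:u1]>40).mean().round(3))
f=lambda p:np.round(proj(i,p))
print('hook grip exp px',f((.45,-.163,.07)), a[tuple(int(x) for x in f((.45,-.163,.07))[::-1])], 'foot L edge',[np.round(onz(i,u,249,.07)[:2],3).tolist() for u in np.where(cv2.inRange(cv2.cvtColor(a,cv2.COLOR_BGR2HSV),(5,130,60),(16,255,255))[230,225:280])[0][[0,-1]]+225])
```

```text
t 46.72 p [ 0.403  -0.3599  0.2028] q [-0.936  0.441  1.663  0.     1.041  0.595] rot
 [[-0.003  0.999  0.04 ]
 [ 0.004  0.04  -0.999]
 [-1.    -0.003 -0.004]] f [ 1.1  0.7 -0.1] w 0.0697
carton 0.001
tray 0.004
glue 0.0
cup 0.009
mat 0.197
hook grip exp px [250. 230.] [ 33  93 170] foot L edge [[0.515, -0.213], [0.501, -0.093]]
```

Only the hook region changed since the last good view, and the hook is where it should be. Handing in.

```bash
python3 -c "
from rig import robot; print(robot.hand_in())"
```

```text
the job is handed in; nothing more can be done
None
```

The job is done and handed in at about 47 s of the 210 s allowed. I dragged the carton about 330 mm out with the wooden hook, stood the hook on its mat, and opened both flaps outward. All four blocks then went into the tray as a flat 2×2 layout. The carton's back edge ended roughly 85 mm in front of the shelf mouth.

**One correction:** partway through, the hook was knocked about 30 mm sideways, so its foot hung slightly over the mat edge. I regrasped it after the blocks were placed and set it back on the mat, so that reset came after the flaps and blocks. I had already stood it there and let go before opening the flaps.

**Last checks:**
- **Hook:** the wrist view puts its foot at y -137 to -187 mm on a mat reaching from about -108 to -213 mm, so it is fully on the mat. The -213 mm edge comes from an earlier measurement, because the tray's dark wall confused the last reading of that side.
- **Other objects:** comparing the last two scene pictures, the carton, tray, glue and cup regions changed by less than 1% of pixels. That covers only the hook reset. Earlier views showed the glue and cup standing where they started, but I did not measure them again.
- **Final picture:** I had used all 16 picture views, so I checked the closing frame by numbers only.
- **Force:** the last readings were about 1 N, with the arm clear of everything.

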